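Set the carver's stand and lay a printing block on it

ROBOT

A 7-joint arm with a two-finger parallel gripper is mounted at the origin on the work surface. World frame = base frame: x ahead of the robot, y to its left, z up, the work surface at z = 0. Lengths are in m, angles in rad, forces in N, time in s.
With the tool pointing down it reaches from about 0.4 to 0.875 m from the base axis. Payload 6.5 kg.
Tool frame: the origin (TCP) lies on the mounting face of the last link; the fingertips stand 173 mm ahead of it and the grasp point (between the pads) lies 155 mm ahead of it; z points along the fingers, y is the line along which they close (so a half turn about z gives the same grasp; the last joint's range is limited). The gripper opens to 85 mm and grips with 20 to 120 N. Pads are 22 mm wide; open, the fingers measure 114 mm over their backs; the gripper's body (76 mm by 85 mm) begins 54 mm behind the grasp point. The pads swing forward as they close: fully open they stand 13 mm farther back than shut.
Start: joints at [-1.227, 0.536, -0.004, 1.538, 0.003, 1.067, -0.071], TCP at [0.259, 0.596, 0.405] pointing down, gripper open.
Joint ranges: [-2.7, 2.7], [-0.37, 2.16], [-1.27, 1.26], [0.24, 2.4], [-1.31, 4.45], [0.19, 1.91], [-2.76, 2.76]. Speed limits (rad/s): [2.39, 2.39, 3.14, 3.14, 3.14, 3.14, 3.14].

INTERFACE

Orientations are given as a unit quaternion [x, y, z, w].
In Python, from cell import telemetry, vision, manip gives the robot as it stands. The module is installed in compiled form; this text tells all that it offers.
- The arm moves only by the tool drive_tool, never from a script. Its arguments are lists of equal length, an entry for each row: "offset": the shift along the tool's x, y, z scaled (see below), a list of three; "rot": the turn, a rotation vector about the tool's x, y, z scaled (see below), a list of three. A call has 1 to 12 rows; each row shifts and turns the commanded pose from where the row before left it, along the tool's axes as they then stand; what a row does not reach is not made up. The controller multiplies each number of a shift by 0.03 m and each number of a turn by 8 degrees. A row lasts 1/8 s, in which the tool goes at most 62.5 mm and 10.7 degrees, less where a joint would pass 70% of its speed; a pose out of reach is approached as far as the arm can. A call with a number of a shift or a turn outside -1 to 1 is refused whole. A call with a gripper value outside its range is refused whole. "jaw" is the finger opening in mm, from 0 to 85.4, set as the call begins (left out, the last holds). The fingers move at their own pace and stop on an object; "squeeze" is the grip in N (left out, the last holds). Time passes only in rows, so rows that do not move let the fingers close. It gives the time, the measured TCP pose, the force, the opening and the grip force at its end, in the units of the state.
- telemetry.get_obs(): the state, without advancing time (a new reading comes with each control period).
- vision.get_image(name): name is "scene" or "top" or "wrist"; returns a dict with "pixels" (400x640x3 uint8, blue, green, red), "fx", "fy", "cx", "cy" (pixels), "T" (4x4, takes a point from camera to world coordinates). Camera axes: x right, y down, z forward; pixel columns grow to the right and rows downward; lengths in m; the calibration is good to about 2 mm. The wrist camera is an equidistant fisheye: a pixel r from the principal point sees the ray r / f radians off the axis. A picture is of the moment at which its call begins. There is no depth.
- manip.sign_off(): hands the job in; it is judged then, once.
The state is a dict: "clock": time; "joint_pos": joint angles; "joint_vel": joint speeds; "effort": joint torques, N m; "tcp_pos": TCP position; "tcp_rot": TCP orientation; "ft_force": force on the tool from outside, world axes, zero at the start; "ft_torque": the same for the moment, N m; "gripper_width": opening from 0.0 (shut) to 1.0 (fully open); "grip_force": force on a finger pad.
Only numpy, scipy, OpenCV 4.12 (cv2) and the standard library are available. Lean on these libraries where they do the work, as an engineer would, in place of code of your own. Each camera call takes 0.05 s, during which the arm holds its last target. There are 200 camera calls.

TASK

Set up the carver's stand to clean a printing block: swivel the board (the one with the orange handle) until the red pointers line up with the red marks on the base ring, and tilt it up to 35 degrees from level (yellow mark on the quadrant). Only then lay the block with the blue lattice gently on the sloping board, carving up, in the middle with its length running up the slope, flat on the board and its lower end down against the ledge. Leave the stand at those settings and everything else on the table where it is.

Things in the scene. Friction and masses are not known exactly. Their poses are not given: they have to be found in the camera images.
- stand: fixed round dark base ring of the stand, 290 mm across, 12 mm thick; origin: on the swivel axis, at its underside. Its x axis points, roughly towards the robot, at one of two red marks on its rim (the other is straight across, on the far rim); the board must rise in the +x direction, its ledge on the far side.
- turntable (a joint): swivel of the stand about the vertical through stand's origin, rad, positive anticlockwise from above; 0 = red pointers at the red marks. Stiff (about 0.5 N m), stays where it is left.
- board (a joint): tilt of the board, rad; 0 = level, grows as the handle end rises (0.611 = 35 degrees), limit 1.05. Stiff (about 0.8 N m), stays where it is left. The hinge is a horizontal axis 75 mm above the table, 30 mm from the swivel axis on the ledge side (at x = -30 mm, along y, in the turntable's frame, which is stand's frame turned by turntable).
- handle (a point): middle of the orange round handle bar: 14 mm thick, 100 mm free length between two arms, parallel to the board's upper edge and 45 mm beyond it. Axes of the board: x up the slope (level at tilt 0), y along bar and hinge, z the board's normal. It lies 165 mm along x and 6 mm along z from the hinge axis.
- board_foot (a point): point on the board's top face, in the middle of its width, at the foot of the ledge (the ledge's inner face). Axes as handle: x up the slope, y along the ledge, z out of the board. The board's top reaches from here 170 mm up x and 90 mm to either side in y; the ledge is 12 mm thick and stands 18 mm above the board. It lies -50 mm along x and 12 mm along z from the hinge axis.
- blue_block: dark wooden printing block 130 x 60 x 45 mm with a blue lattice of diamonds carved on top, lying carving up; about 0.3 kg; origin: centre of its underside, x along the 130 mm, y along the 60 mm, z up. Either end may point up the slope.
- caddy: fixed wooden caddy 66 x 66 x 90 mm holding upright chisels, 160 mm high in all, beside the stand; origin: centre of underside. An obstacle.
- red_block: same 130 x 60 x 45 mm dark wooden block with red stripes carved on top; origin: centre of underside, x along its length. Leave it alone.
- pale_block: same 130 x 60 x 45 mm brown block with three pale rounds on top; origin and axes as the others. Leave it alone.
- dye_bowl: blue ceramic bowl, 110 mm across, 50 mm high; origin: centre of underside. Leave it alone.
- mallet: lying wooden mallet about 200 mm long, head 56 mm thick and 85 mm wide at its +x end; origin: on the table under the handle. Leave it alone.
- brush: brush 200 mm long and 42 mm wide lying along its x; origin: centre of underside. Leave it alone.
- jar: amber jar, 68 mm across, 90 mm high; origin: centre of underside. Leave it alone.
- bottle: tall green bottle, 68 mm across, 190 mm high; origin: centre of underside. Leave it alone.
- motif_block: small square carved block 60 x 60 x 35 mm; origin: centre of underside. Leave it alone.
Mind the look-alikes: they are no part of the job. Leave any pink look-alike of the blue_block alone.

How it is judged:
On the way:
1. the board is swivelled to the red marks and tilted to 35 degrees while the blue block is still off it (value of joint turntable between -0.09 and 0.09 rad and value of joint board between 0.541 and 0.681 rad and distance between blue_block and board_foot above 0.13 m), for 0.2 s.
At the end, for the whole second after the job is handed in: Swivel within 5 degrees of the red marks, tilt within 4 degrees of 35; the blue block at rest, carving up, flat on the board (0.1 rad, 7 mm), length up the slope within 10 degrees, within 40 mm of the middle line, lower end within 9 mm of the ledge (value of joint turntable between -0.09 and 0.09 rad and value of joint board between 0.541 and 0.681 rad and x of blue_block in the frame of board_foot between 0.055 and 0.074 m and y of blue_block in the frame of board_foot between -0.04 and 0.04 m and z of blue_block in the frame of board_foot between -0.006 and 0.007 m and angle between the z axis of blue_block and the z axis of board_foot, either way round below 0.1 rad and angle between the x axis of blue_block and the x axis of board_foot, either way round below 0.17 rad and angle between blue_block's own z axis and vertical below 1.2 rad and linear speed of blue_block below 0.02 m/s and velocity of joint board between -0.05 and 0.05 rad/s and velocity of joint turntable between -0.05 and 0.05 rad/s); the robot touches nothing.
It fails at once if another thing on the table is moved more than 25 mm (distance of any of red_block, pale_block, dye_bowl, mallet, brush, jar, bottle, motif_block from where it was at the start of the episode above 0.025 m).
It fails at once if the blue block is dropped or pressed hard on the board (over 60 N) (contact force between blue_block and stand above 60 N).
It also fails if it takes over 64 s, if anything falls off the work surface, if the arm or the gripper's body presses on something with over 40 N, if the wrist force passes 120 N, or if a joint passes its speed limit or range.

## Working session

There is one attempt and no reset: what is moved stays moved. The work goes in short steps, Python scripts to look and compute and a tool call to move; the robot and the scene stay as the last step left them, time stands still between calls to the robot, and variables do not carry over. Pictures are saved under pics/ and viewed, at most 10 in all, crops included, and the job is handed in when it is done.

Besides the shell and the picture viewer there is one more tool, called after ">>>" as name(argument=value, ...), one argument or row to a line, values as JSON. drive_tool: Moves the arm, as the interface text tells. Shifts and turns lie within -1 to 1; 1 stands for 0.03 m of shift or 8 degrees of turn. Its arguments: {"type":"object","properties":{"offset":{"type":"array","items":{"type":"array","items":{"type":"number","minimum":-1,"maximum":1}}},"rot":{"type":"array","items":{"type":"array","items":{"type":"number","minimum":-1,"maximum":1}}},"jaw":{"type":"number"},"squeeze":{"type":"number"}},"required":["offset","rot"]}

```bash
mkdir -p pics; cat > h.py <<'E'
import numpy as np, cv2
from cell import telemetry, vision, manip
from scipy.spatial.transform import Rotation as R
def shot(n,f=None):
    d=vision.get_image(n)
    if f: cv2.imwrite('pics/'+f,d['pixels'])
    return d
def ray(d,u,v):
    T=np.array(d['T']); r=np.array([(u-d['cx'])/d['fx'],(v-d['cy'])/d['fy'],1.])
    return T[:3,3],T[:3,:3]@r
def onz(d,u,v,z):
    o,r=ray(d,u,v); return o+r*(z-o[2])/r[2]
def proj(d,p):
    T=np.array(d['T']); q=T[:3,:3].T@(np.array(p)-T[:3,3]); return d['fx']*q[0]/q[2]+d['cx'],d['fy']*q[1]/q[2]+d['cy']
E
python3 - <<'E'
from h import *
import pickle
D={n:shot(n,n+'0.png') for n in('scene','top')}
pickle.dump(D,open('d0.pkl','wb'))
for n in D: print(n,D[n]['fx'],np.round(D[n]['T'],3).tolist())
o=telemetry.get_obs(); print(o['clock'],o['tcp_pos'],o['tcp_rot'],o['gripper_width'])
E
```

```text
scene 429.64220224119424 [[0.37, 0.539, -0.757, 1.743], [0.929, -0.224, 0.295, -0.526], [-0.01, -0.812, -0.583, 1.031], [0.0, 0.0, 0.0, 1.0]]
top 493.0187239111297 [[0.022, -0.997, 0.078, 0.385], [-1.0, -0.022, -0.001, -0.038], [0.003, -0.078, -0.997, 1.843], [0.0, 0.0, 0.0, 1.0]]
0.1 [0.2588651  0.59592336 0.40391771] [ 2.03435096e-01  9.79088144e-01 -7.47572848e-04 -9.12129473e-05] 0.9996925833472567
```

View pics/scene0.png

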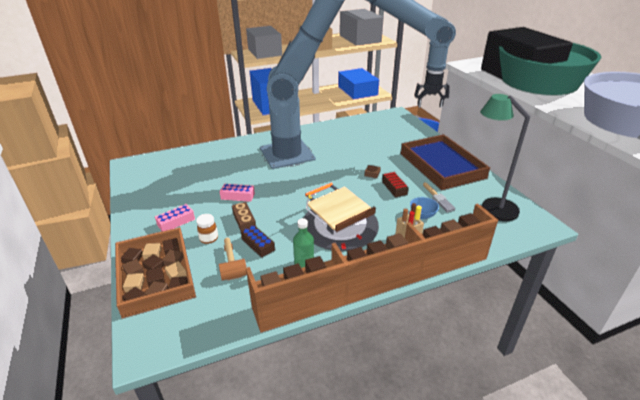

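View pics/top0.png

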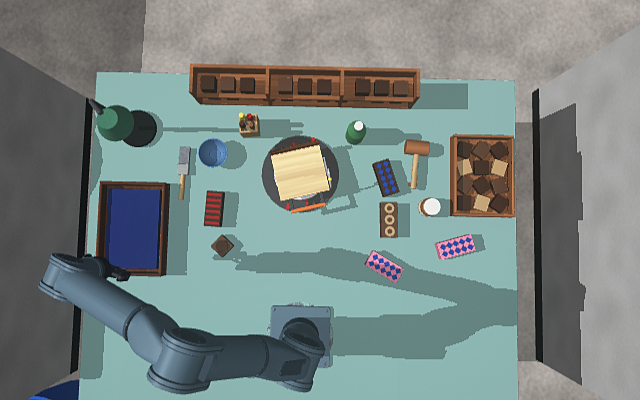

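```bash
python3 - <<'E'
from h import *
import pickle
D=pickle.load(open('d0.pkl','rb'))
a=D['top']['pixels'][115:240,250:410]; b=D['scene']['pixels'][175:265,230:390]
a=cv2.resize(a,(800,625),interpolation=cv2.INTER_CUBIC)[:,:]
cv2.imwrite('pics/c1.png',a[:600]); cv2.imwrite('pics/c2.png',cv2.resize(b,(800,450),interpolation=cv2.INTER_CUBIC))
E
```

```text
(no output)
```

View pics/c1.png

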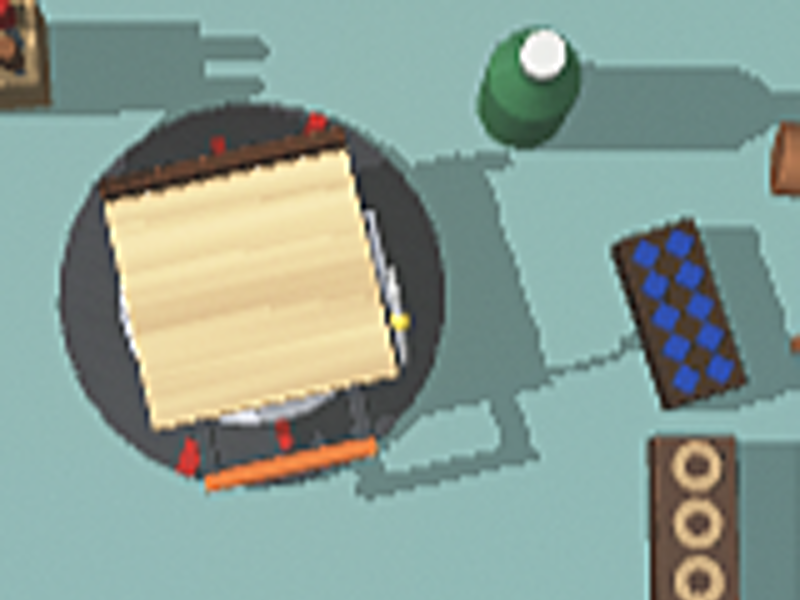

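View pics/c2.png

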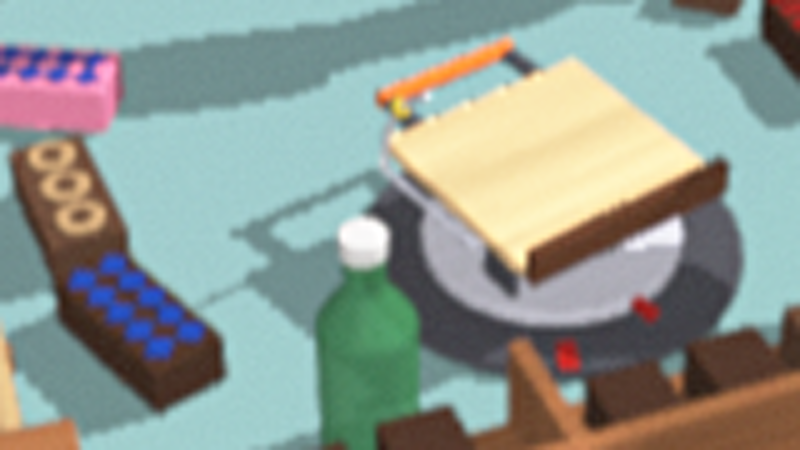

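Candidates for the blue block: dark block with blue diamonds at top-view pixel (385,177); pink look-alikes (384,266) and (456,247). The choice is the dark one (crop confirms: dark brown, blue lattice). The stand's rim marks are at top (313,140) and (288,207), its pointers at (294,144) and (307,202), orange handle at ~(308,208).

```bash
cat >> h.py <<'E'
def cents(px,lo,hi,box,amin=3,rlo=None):
    u0,v0,u1,v1=box; h=cv2.cvtColor(px[v0:v1,u0:u1],cv2.COLOR_BGR2HSV)
    m=cv2.inRange(h,np.array(lo),np.array(hi)); 
    if rlo: m|=cv2.inRange(h,np.array(rlo),np.array([180,255,255]))
    n,l,s,c=cv2.connectedComponentsWithStats(m)
    return [(c[i]+[u0,v0],s[i,4],l==i) for i in range(1,n) if s[i,4]>=amin]
E
python3 - <<'E'
from h import *
import pickle
D=pickle.load(open('d0.pkl','rb'))
for n,box in(('top',(255,130,345,220)),('scene',(280,170,390,260))):
    d=D[n]; print(n)
    for c,a,_ in cents(d['pixels'],(0,150,80),(5,255,255),box,3,(174,150,80)): print(' red',c.round(1),a,onz(d,*c,.012).round(3))
    for c,a,l in cents(d['pixels'],(7,170,150),(15,255,255),box,15):
        ys,xs=np.nonzero(l); r=cv2.minAreaRect(np.c_[xs,ys].astype(np.float32)); print(' or',c.round(1),a,r,onz(d,*c,.1).round(3))
# triangulate handle
o=[ [x for x in cents(D[n]['pixels'],(7,170,150),(15,255,255),b,15)] for n,b in(('top',(255,130,345,220)),('scene',(280,170,390,260)))]
A=[];B=[]
for n,x in zip(('top','scene'),o):
    x=max(x,key=lambda q:q[1]); oo,r=ray(D[n],*x[0]); r/=np.linalg.norm(r); P=np.eye(3)-np.outer(r,r); A.append(P);B.append(P@oo)
print('handle',np.linalg.solve(sum(A),sum(B)))
# blue block
for n,box in(('top',(370,155,402,198)),('scene',(240,220,276,258))):
    d=D[n]; cs=[c for c,a,_ in cents(d['pixels'],(100,120,60),(130,255,255),box,2)]
    P=np.array([onz(d,*c,.045)[:2] for c in cs]); print(n,len(P),P.mean(0).round(4))
    m=P-P.mean(0); v=np.linalg.svd(m)[2][0]; print(' yaw',np.degrees(np.arctan2(v[1],v[0])))
    u0,v0,u1,v1=box
    h=cv2.cvtColor(d['pixels'],cv2.COLOR_BGR2HSV)
    if n=='top':
        sub=d['pixels'][v0-5:v1+17,u0-3:u1+4]; hh=h[v0-5:v1+17,u0-3:u1+4]
        hh=h[v0-5:v1,u0-3:u1+4]
        m=((cv2.inRange(hh,(100,120,60),(130,255,255))>0)|((hh[...,2]<95)&((hh[...,0]<25)|(hh[...,0]>165)))).astype(np.uint8)
        k,l,s,c=cv2.connectedComponentsWithStats(m); i=1+np.argmax(s[1:,4]); ys,xs=np.nonzero(l==i)
        Q=np.array([onz(d,x+u0-3,y+v0-5,.045)[:2] for x,y in zip(xs,ys)],np.float32); print(' rect',cv2.minAreaRect(Q))
# ring by contour (dark grey) fit circle
d=D['top']; h=cv2.cvtColor(d['pixels'],cv2.COLOR_BGR2HSV)[130:220,255:350]
m=((h[...,2]<95)&(h[...,1]<90)).astype(np.uint8)
k,l,s,c=cv2.connectedComponentsWithStats(m); i=1+np.argmax(s[1:,4]); ys,xs=np.nonzero(l==i)
(cx,cy),r=cv2.minEnclosingCircle(np.c_[xs,ys].astype(np.float32)); print('ring',cx+255,cy+130,r,onz(d,cx+255,cy+130,.012))
E
```

```text
top
 red [312.6 139.3] 11 [ 0.725 -0.033  0.012]
 red [293.3 143.9] 7 [0.706 0.04  0.012]
 red [306.3 201.6] 12 [ 0.491 -0.014  0.012]
 red [287.4 206.2] 21 [0.472 0.056 0.012]
 or [307.6 207.3] 105 ((52.567413330078125, 77.29212188720703), (3.073079824447632, 33.95378875732422), 77.00537872314453) [ 0.465 -0.02   0.1  ]
scene
 red [387.4 176.3] 26 [0.38  0.34  0.012]
 red [358.8 236.5] 12 [0.694 0.045 0.012]
 red [343.  245.7] 23 [ 0.718 -0.028  0.012]
 or [318.7 189.2] 44 ((38.60344696044922, 19.24138069152832), (1.7069839239120483, 26.917823791503906), 66.80140686035156) [ 0.477 -0.023  0.1  ]
handle [ 0.46590163 -0.0194062   0.09236883]
top 5 [ 0.5696 -0.308 ]
 yaw -160.66254071437612
 rect ((0.5839027166366577, -0.30212604999542236), (0.1280984729528427, 0.06323127448558807), 18.251026153564453)
scene 1 [ 0.5887 -0.3034]
 yaw 0.0
ring 300.08108139038086 174.0 38.55095672607422 [0.59325195 0.01148691 0.012     ]
```

```bash
cat >> h.py <<'E'
def pose(g,ya,tilt=0,hx=None,off=.155):
    """TCP pose from grasp point g; tool y at world angle ya deg; tilt: lean (deg) of tool about world horizontal axis hx."""
    y=np.array([np.cos(np.radians(ya)),np.sin(np.radians(ya)),0]); z=np.array([0,0,-1.]); x=np.cross(y,z)
    r=R.from_matrix(np.c_[x,y,z])
    if tilt: r=R.from_rotvec(np.radians(tilt)*np.array(hx))*r
    return np.array(g)-off*r.as_matrix()[:,2], r
def now():
    o=telemetry.get_obs(); return np.array(o['tcp_pos']),R.from_quat(o['tcp_rot'])
def rows(via,start=None):
    """via: list of (p,r,n); prints rows in units"""
    p,r=start or now(); off=[];rot=[]
    for pt,rt,n in via:
        for k in range(n):
            f=1/(n-k); w=(r.inv()*rt).as_rotvec()
            a=np.round(r.inv().apply(pt-p)*f/.03,2); b=np.round(w*f/np.radians(8),2)
            off.append(a.tolist());rot.append(b.tolist())
            p=p+r.apply(a*.03); r=r*R.from_rotvec(b*np.radians(8))
    for i in range(0,len(off),12): print('O',str(off[i:i+12]).replace(' ',''),'\nR',str(rot[i:i+12]).replace(' ',''))
    m=max(np.abs(off).max(),np.abs(rot).max()); print('max',m)
E
python3 - <<'E'
from h import *
h=np.array([.466,-.0195,.092])
rows([(*pose(h+[0,0,.10],14.1),24),(*pose(h,14.1),4)])
E
```

```text
O [[-0.6,-0.67,0.08],[-0.63,-0.65,0.08],[-0.65,-0.62,0.08],[-0.68,-0.6,0.08],[-0.7,-0.57,0.08],[-0.72,-0.54,0.08],[-0.74,-0.52,0.08],[-0.76,-0.49,0.08],[-0.78,-0.46,0.08],[-0.79,-0.43,0.08],[-0.81,-0.4,0.08],[-0.82,-0.37,0.08]] 
R [[-0.0,0.0,0.27],[-0.0,0.0,0.27],[-0.0,0.0,0.27],[-0.0,0.0,0.27],[-0.0,0.0,0.27],[-0.0,0.0,0.27],[-0.0,0.0,0.27],[-0.0,0.0,0.27],[-0.0,0.0,0.27],[-0.0,0.0,0.27],[-0.0,0.0,0.28],[-0.0,0.0,0.27]]
O [[-0.84,-0.34,0.08],[-0.85,-0.3,0.08],[-0.86,-0.27,0.08],[-0.87,-0.24,0.08],[-0.88,-0.2,0.08],[-0.88,-0.17,0.08],[-0.89,-0.14,0.08],[-0.89,-0.1,0.08],[-0.9,-0.07,0.08],[-0.9,-0.03,0.08],[-0.9,0.0,0.08],[-0.9,0.04,0.08]] 
R [[-0.0,0.0,0.28],[-0.0,0.0,0.27],[-0.0,0.0,0.28],[-0.0,0.0,0.27],[-0.0,0.0,0.28],[-0.0,0.0,0.27],[-0.0,0.0,0.28],[-0.0,0.0,0.27],[-0.0,0.0,0.28],[-0.0,0.0,0.27],[-0.0,0.0,0.28],[-0.01,0.01,0.27]]
O [[-0.0,-0.0,0.83],[-0.0,-0.0,0.84],[-0.0,-0.0,0.83],[-0.0,-0.0,0.84]] 
R [[0.0,-0.0,0.0],[0.0,-0.0,0.0],[0.0,-0.0,0.0],[0.0,-0.0,0.0]]
max 0.9
```

>>> drive_tool(
  offset=[
    [-0.6,-0.67,0.08],
    [-0.63,-0.65,0.08],
    [-0.65,-0.62,0.08],
    [-0.68,-0.6,0.08],
    [-0.7,-0.57,0.08],
    [-0.72,-0.54,0.08],
    [-0.74,-0.52,0.08],
    [-0.76,-0.49,0.08],
    [-0.78,-0.46,0.08],
    [-0.79,-0.43,0.08],
    [-0.81,-0.4,0.08],
    [-0.82,-0.37,0.08],
  ],
  rot=[
    [0,0,0.27],
    [0,0,0.27],
    [0,0,0.27],
    [0,0,0.27],
    [0,0,0.27],
    [0,0,0.27],
    [0,0,0.27],
    [0,0,0.27],
    [0,0,0.27],
    [0,0,0.27],
    [0,0,0.27],
    [0,0,0.27],
  ],
  jaw=34,
  squeeze=30,
)

```text
clock: 1.6
tcp_pos: [0.363, 0.2866, 0.3758]
tcp_rot: [0.419, 0.908, 0.0, 0.0]
ft_force: [0.2, 0.2, 0.3]
gripper_width: 0.398
grip_force: 0.0
```

>>> drive_tool(
  offset=[
    [-0.84,-0.34,0.08],
    [-0.85,-0.3,0.08],
    [-0.86,-0.27,0.08],
    [-0.87,-0.24,0.08],
    [-0.88,-0.2,0.08],
    [-0.88,-0.17,0.08],
    [-0.89,-0.14,0.08],
    [-0.89,-0.1,0.08],
    [-0.9,-0.07,0.08],
    [-0.9,-0.03,0.08],
    [-0.9,0,0.08],
    [-0.9,0.04,0.08],
  ],
  rot=[
    [0,0,0.28],
    [0,0,0.28],
    [0,0,0.28],
    [0,0,0.27],
    [0,0,0.27],
    [0,0,0.28],
    [0,0,0.27],
    [0,0,0.28],
    [0,0,0.27],
    [0,0,0.27],
    [0,0,0.28],
    [0,0,0.27],
  ],
)

```text
clock: 3.1
tcp_pos: [0.4664, -0.0208, 0.347]
tcp_rot: [0.615, 0.788, 0.0, 0.0]
ft_force: [0.3, -0.5, 0.1]
gripper_width: 0.398
grip_force: 0.0
```

```bash
python3 - <<'E'
from h import *
h=np.array([.466,-.0195,.092])
o=telemetry.get_obs(); print(o['clock'],o['tcp_pos'],o['joint_pos'],o['gripper_width'],o['ft_force'])
d=shot('wrist','w1.png'); print(d['fx'],d['cx'],d['cy'],np.round(d['T'],3).tolist())
rows([(*pose(h,14.1),4)])
E
```

```text
3.1 [ 0.46644522 -0.02076561  0.34698532] [-0.39429414  0.32508252  0.40942347  2.07930477 -0.18346639  0.77071352
  0.37346557] 0.39793698313974635 [ 0.25743231 -0.51727272  0.12586856]
309.70691628693146 318.49314380295027 198.51800281637742 [[0.97, 0.229, 0.078, 0.445], [0.242, -0.918, -0.314, 0.06], [-0.001, 0.324, -0.946, 0.317], [0.0, 0.0, 0.0, 1.0]]
O [[0.04,-0.0,0.83],[0.04,-0.0,0.83],[0.04,-0.0,0.84],[0.05,-0.0,0.83]] 
R [[0.0,0.0,-0.01],[0.0,0.01,-0.01],[0.0,0.0,-0.01],[0.01,0.01,-0.01]]
max 0.84
```

View pics/w1.png

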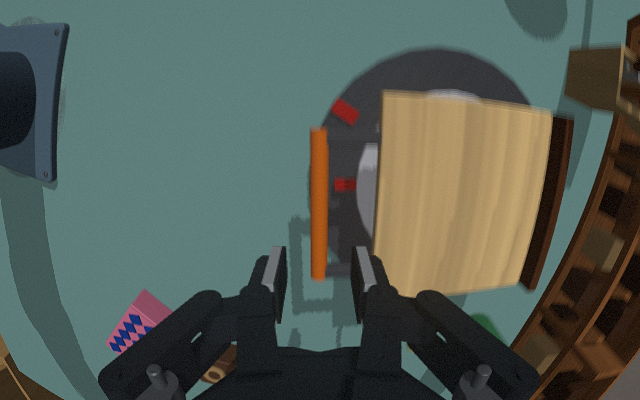

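The wrist view shows the orange bar (u≈319, v 128–280) centred between the fingers (u 283/355) and parallel to the pads. Going down.

>>> drive_tool(
  offset=[
    [0,0,0.83],
    [0,0,0.83],
    [0,0,0.83],
    [0,0,0.83],
  ],
  rot=[
    [0,0,0],
    [0,0,0],
    [0,0,0],
    [0,0,0],
  ],
)

```text
clock: 3.65
tcp_pos: [0.4663, -0.0198, 0.2467]
tcp_rot: [0.615, 0.789, 0.0, 0.0]
ft_force: [-0.8, 0.4, -0.3]
gripper_width: 0.399
grip_force: 0.0
```

>>> drive_tool(
  offset=[
    [0,0,0],
    [0,0,0],
    [0,0,0],
    [0,0,0],
  ],
  rot=[
    [0,0,0],
    [0,0,0],
    [0,0,0],
    [0,0,0],
  ],
  jaw=0,
)

```text
clock: 4.15
tcp_pos: [0.4663, -0.0194, 0.248]
tcp_rot: [0.614, 0.789, -0.0, 0.0]
ft_force: [0.9, -0.1, -3.9]
gripper_width: 0.15
grip_force: 30.0
```

```bash
python3 - <<'E'
from h import *
o=telemetry.get_obs(); print(o['clock'],o['tcp_pos'],o['gripper_width']*85.4,o['grip_force'],o['ft_force'])
d=shot('top','t1.png')
for c,a,_ in cents(d['pixels'],(0,150,80),(5,255,255),(255,130,345,220),3,(174,150,80)): print(' red',c.round(1),a,onz(d,*c,.012).round(3))
# arc plan: rotate about swivel axis by -33.5
C=np.array([.597,.0115]); p,r=now(); via=[]
for k in range(1,13):
    q=R.from_euler('z',-33.5*k/12,degrees=True); v=q.apply(np.r_[p[:2]-C,0]); via.append((np.r_[C+v[:2],p[2]],q*r,1))
rows(via)
E
```

```text
4.15 [ 0.46626492 -0.01937032  0.24795057] 12.831382624068844 30.01219779253006 [ 0.85940508 -0.10608387 -3.92468071]
 red [312.6 139.3] 11 [ 0.725 -0.033  0.012]
 red [293.3 143.9] 7 [0.706 0.04  0.012]
 red [286.9 205.9] 14 [0.473 0.058 0.012]
O [[0.22,0.01,-0.0],[0.22,0.01,-0.0],[0.21,0.01,-0.0],[0.22,0.0,-0.0],[0.22,0.01,-0.0],[0.22,0.01,-0.0],[0.22,0.01,-0.0],[0.21,0.01,-0.0],[0.22,0.01,-0.0],[0.22,0.01,-0.0],[0.22,0.01,-0.0],[0.21,0.01,-0.0]] 
R [[0.0,-0.0,0.35],[0.0,-0.0,0.35],[0.0,-0.0,0.35],[0.0,-0.0,0.35],[0.0,-0.0,0.34],[0.0,-0.0,0.35],[0.0,-0.0,0.35],[0.0,-0.0,0.35],[0.0,-0.0,0.35],[0.0,-0.0,0.35],[0.0,-0.0,0.35],[0.0,-0.0,0.35]]
max 0.35
```

>>> drive_tool(
  offset=[
    [0.22,0.01,0],
    [0.22,0.01,0],
    [0.21,0.01,0],
    [0.22,0,0],
    [0.22,0.01,0],
    [0.22,0.01,0],
    [0.22,0.01,0],
    [0.21,0.01,0],
    [0.22,0.01,0],
    [0.22,0.01,0],
    [0.22,0.01,0],
    [0.21,0.01,0],
  ],
  rot=[
    [0,0,0.35],
    [0,0,0.35],
    [0,0,0.35],
    [0,0,0.35],
    [0,0,0.35],
    [0,0,0.35],
    [0,0,0.35],
    [0,0,0.35],
    [0,0,0.35],
    [0,0,0.35],
    [0,0,0.35],
    [0,0,0.35],
  ],
)

```text
clock: 5.7
tcp_pos: [0.4708, 0.0578, 0.2479]
tcp_rot: [0.817, 0.577, -0.0, -0.0]
ft_force: [-1.8, -2.1, 0.7]
gripper_width: 0.152
grip_force: 30.5
```

>>> drive_tool(
  offset=[
    [0,0,0],
    [0,0,0],
  ],
  rot=[
    [0,0,0],
    [0,0,0],
  ],
)

```text
clock: 5.95
tcp_pos: [0.4711, 0.0586, 0.2479]
tcp_rot: [0.816, 0.578, 0.0, -0.001]
ft_force: [-2.9, 1.3, 3.0]
gripper_width: 0.147
grip_force: 30.9
```

```bash
python3 - <<'E'
from h import *
d=shot('top','t2.png'); s=shot('scene','s2.png')
for c,a,_ in cents(d['pixels'],(0,150,80),(5,255,255),(255,130,345,220),3,(174,150,80)): print(' top',c.round(1),a,onz(d,*c,.012).round(3))
for c,a,_ in cents(s['pixels'],(0,150,80),(5,255,255),(300,220,375,260),3,(174,150,80)): print(' scene',c.round(1),a,onz(s,*c,.012).round(3))
p,r=now(); print(p, telemetry.get_obs()['clock'])
# tilt plan: vertical tool, arc about hinge
xb=np.array([-np.cos(np.radians(19.4)),np.sin(np.radians(19.4)),0]); H=np.array([.597,.0115,.075])-.03*xb
f=lambda t:H+xb*(.165*np.cos(t)-.006*np.sin(t))+np.array([0,0,.165*np.sin(t)+.006*np.cos(t)])
h0=p-[0,0,.155]; e=[np.linalg.norm(f(t)-h0) for t in np.linspace(0,.3,301)]; t0=np.argmin(e)*.001; print('tilt now',t0,min(e),f(t0)-h0)
via=[(p+f(t)-f(t0),r,1) for t in np.linspace(t0,.611,13)[1:]]; rows(via)
E
```

```text
top [311.8 142. ] 30 [ 0.715 -0.03   0.012]
 scene [342.7 244.2] 35 [ 0.71  -0.026  0.012]
[0.47104244 0.05856676 0.24772588] 6.05
tilt now 0.07100000000000001 0.0025718894983853434 [-5.83922790e-04 -2.50446910e-03 -3.58372433e-05]
O [[0.0,0.03,-0.25],[0.0,0.04,-0.24],[0.0,0.06,-0.24],[0.0,0.06,-0.24],[0.0,0.08,-0.24],[0.0,0.08,-0.23],[0.0,0.1,-0.23],[0.0,0.11,-0.22],[0.0,0.11,-0.22],[0.0,0.13,-0.21],[0.0,0.13,-0.21],[0.0,0.15,-0.2]] 
R [[0.0,0.0,0.0],[0.0,0.0,0.0],[0.0,0.0,0.0],[0.0,0.0,0.0],[0.0,0.0,0.0],[0.0,0.0,0.0],[0.0,0.0,0.0],[0.0,0.0,0.0],[0.0,0.0,0.0],[0.0,0.0,0.0],[0.0,0.0,0.0],[0.0,0.0,0.0]]
max 0.25
```

>>> drive_tool(
  offset=[
    [0,0.03,-0.25],
    [0,0.04,-0.24],
    [0,0.06,-0.24],
    [0,0.06,-0.24],
    [0,0.08,-0.24],
    [0,0.08,-0.23],
    [0,0.1,-0.23],
    [0,0.11,-0.22],
    [0,0.11,-0.22],
    [0,0.13,-0.21],
    [0,0.13,-0.21],
    [0,0.15,-0.2],
  ],
  rot=[
    [0,0,0],
    [0,0,0],
    [0,0,0],
    [0,0,0],
    [0,0,0],
    [0,0,0],
    [0,0,0],
    [0,0,0],
    [0,0,0],
    [0,0,0],
    [0,0,0],
    [0,0,0],
  ],
)

```text
clock: 7.55
tcp_pos: [0.4995, 0.0482, 0.329]
tcp_rot: [0.816, 0.578, -0.003, -0.003]
ft_force: [-10.0, 6.8, -0.0]
gripper_width: 0.151
grip_force: 29.3
```

>>> drive_tool(
  offset=[
    [0,0,0],
    [0,0,0],
  ],
  rot=[
    [0,0,0],
    [0,0,0],
  ],
)

```text
clock: 7.8
tcp_pos: [0.4998, 0.0479, 0.3297]
tcp_rot: [0.816, 0.578, -0.002, -0.003]
ft_force: [-12.1, 6.4, 8.7]
gripper_width: 0.149
grip_force: 30.1
```

```bash
python3 - <<'E'
from h import *
s=shot('scene','s3.png');t=shot('top','t3.png')
a=cv2.resize(s['pixels'][165:265,270:400],(520,400),interpolation=cv2.INTER_CUBIC)
b=cv2.resize(t['pixels'][125:225,250:320],(280,400),interpolation=cv2.INTER_CUBIC)
cv2.imwrite('pics/c3.png',np.hstack([a,b])); print(telemetry.get_obs()['tcp_pos'],telemetry.get_obs()['ft_force'])
E
```

```text
[0.49977837 0.04791419 0.32966781] [-11.64752389   6.63288617   8.81089715]
```

View pics/c3.png

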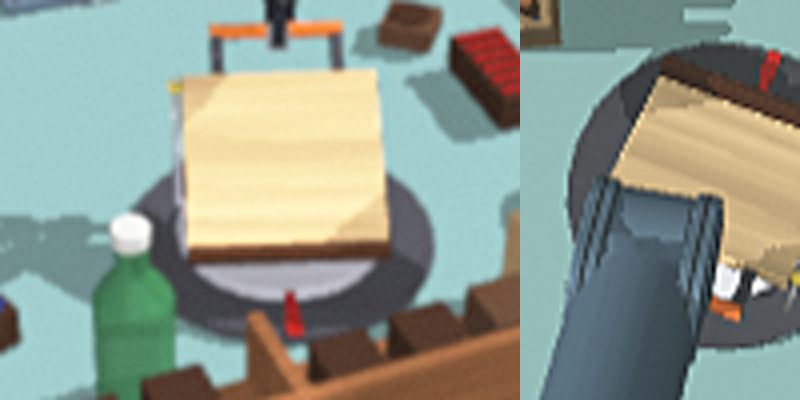

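Scene crop: pointer and mark line up at the far rim (crop (292,315)); board is up, facing along the stand axis. Release and measure the tilt.

>>> drive_tool(
  offset=[
    [0,0,0],
    [0,0,0],
    [0,0,0],
  ],
  rot=[
    [0,0,0],
    [0,0,0],
    [0,0,0],
  ],
  jaw=34,
)

```text
clock: 8.28
tcp_pos: [0.5023, 0.0468, 0.3299]
tcp_rot: [0.816, 0.578, 0.001, 0.001]
ft_force: [0.4, -0.6, 0.1]
gripper_width: 0.403
grip_force: 0.0
```

>>> drive_tool(
  offset=[
    [0,0,-0.6],
    [0,0,-1],
    [0,0,-1],
    [0,0,-1],
    [0,0,-1],
    [-1,0,0],
    [-1,0,0],
    [-1,0,0],
    [-1,0,0],
    [-1,0,0],
    [-1,0,0],
    [-1,0,0],
  ],
  rot=[
    [0,0,0],
    [0,0,0],
    [0,0,0],
    [0,0,0],
    [0,0,0],
    [0,0,0],
    [0,0,0],
    [0,0,0],
    [0,0,0],
    [0,0,0],
    [0,0,0],
    [0,0,0],
  ],
  jaw=80,
)

```text
clock: 9.78
tcp_pos: [0.4316, -0.1521, 0.4677]
tcp_rot: [0.816, 0.578, 0.0, 0.0]
ft_force: [0.4, -0.1, -0.1]
gripper_width: 0.941
grip_force: 0.0
```

```bash
cat > m.py <<'E'
from h import *
def meas(tag):
    D={n:shot(n,f'{n}{tag}.png') for n in('top','scene')}; A=[];B=[]
    for n,b in(('top',(255,130,345,220)),('scene',(280,160,400,200))):
        x=cents(D[n]['pixels'],(7,170,150),(15,255,255),b,8); print(n,[(c.round(1),a) for c,a,_ in x])
        ms=np.sum([l for _,_,l in x],0)>0; ys,xs=np.nonzero(ms); r=cv2.minAreaRect(np.c_[xs,ys].astype(np.float32)); c=np.array(r[0])+[b[0],b[1]]
        oo,v=ray(D[n],*c); v/=np.linalg.norm(v); P=np.eye(3)-np.outer(v,v); A.append(P);B.append(P@oo)
        for q,a,_ in cents(D[n]['pixels'],(0,150,80),(5,255,255),(255,130,345,260),3,(174,150,80)): print('  red',q.round(1),a,onz(D[n],*q,.012).round(3))
    h=np.linalg.solve(sum(A),sum(B)); print('handle',h,'tilt',np.arcsin((h[2]-.075)/.1651)-.0364, 'swivel deg',np.degrees(np.arctan2(h[1]-.0115,-(h[0]-.597))))
    return D
if __name__=='__main__':
    import sys; meas(sys.argv[1]); o=telemetry.get_obs(); print(o['clock'],o['tcp_pos'])
E
python3 m.py 4
```

```text
top [(array([287.4, 196.6]), np.int32(118))]
  red [311.7 142.2] 31 [ 0.714 -0.029  0.012]
  red [288.1 204.7] 33 [0.478 0.053 0.012]
scene [(array([338.5, 172.2]), np.int32(61))]
  red [342.5 243.9] 32 [ 0.708 -0.026  0.012]
handle [0.49745198 0.04856349 0.17117074] tilt 0.5854009295366659 swivel deg 20.421188328513217
9.875 [ 0.43067762 -0.1541692   0.46780973]
```

```bash
python3 - <<'E'
from h import *
D={n:shot(n) for n in('top','scene')}
a=np.radians(19.4); xb=np.array([-np.cos(a),np.sin(a),0]); yb=np.array([-np.sin(a),-np.cos(a),0]); zz=np.array([0,0,1.])
H=np.array([.597,.0115,.075])-.03*xb
P=lambda t,x,y,z: H+xb*(x*np.cos(t)-z*np.sin(t))+zz*(x*np.sin(t)+z*np.cos(t))+yb*y
for t in(.55,.58,.61,.64):
    print(t,[np.round(proj(D[n],P(t,*q)),1).tolist() for n in D for q in((.165,0,.006),(.12,.09,.012),(.12,-.09,.012),(-.05,.09,.03),(-.05,-.09,.03))])
for n,b in(('top',(255,130,345,220)),('scene',(270,170,375,240))):
    px=D[n]['pixels'][b[1]:b[3],b[0]:b[2]]; h=cv2.cvtColor(px,cv2.COLOR_BGR2HSV)
    m=cv2.inRange(h,(14,40,140),(32,170,255)); k,l,s,c=cv2.connectedComponentsWithStats(m); i=1+np.argmax(s[1:,4])
    ct=max(cv2.findContours((l==i).astype(np.uint8),0,2)[0],key=cv2.contourArea)
    ap=cv2.approxPolyDP(cv2.convexHull(ct),4,True)[:,0]+[b[0],b[1]]; print(n,s[i,4],ap.tolist())
E
```

```text
0.55 [[287.8, 197.1], [316.8, 195.4], [268.0, 177.1], [331.6, 157.0], [285.1, 139.7], [337.7, 173.3], [314.3, 184.2], [362.7, 182.7], [316.2, 225.9], [367.2, 224.2]]
0.58 [[288.1, 196.3], [317.0, 194.7], [268.2, 176.4], [331.6, 157.1], [285.1, 139.8], [337.8, 172.7], [314.3, 183.9], [362.8, 182.4], [316.2, 226.3], [367.1, 224.6]]
0.61 [[288.3, 195.4], [317.3, 194.1], [268.4, 175.7], [331.5, 157.2], [285.2, 139.9], [337.8, 172.2], [314.3, 183.6], [362.9, 182.1], [316.2, 226.7], [367.1, 224.9]]
0.64 [[288.6, 194.4], [317.5, 193.4], [268.5, 174.9], [331.5, 157.3], [285.2, 140.0], [337.9, 171.8], [314.3, 183.3], [363.0, 181.8], [316.2, 227.0], [367.1, 225.3]]
top 1945 [[285, 144], [329, 161], [319, 196], [268, 178]]
scene 2167 [[363, 183], [365, 225], [317, 226], [312, 185]]
```

```bash
python3 - <<'E'
from h import *
g=np.array([.584,-.302,.020])
rows([(*pose(g+[0,0,.13],-71.3),10),(*pose(g,-71.3),6)])
E
```

```text
O [[-0.31,0.65,0.54],[-0.25,0.67,0.54],[-0.18,0.69,0.54],[-0.12,0.7,0.54],[-0.06,0.71,0.54],[0.01,0.71,0.54],[0.07,0.71,0.55],[0.14,0.7,0.54],[0.2,0.69,0.55],[0.26,0.66,0.54],[-0.0,-0.0,0.72],[-0.0,-0.0,0.72]] 
R [[0.0,-0.0,0.65],[0.0,-0.0,0.65],[0.0,-0.0,0.65],[0.0,-0.0,0.65],[0.0,-0.0,0.65],[0.0,-0.0,0.65],[0.0,-0.0,0.64],[0.0,-0.0,0.65],[0.0,-0.0,0.64],[0.0,-0.0,0.65],[0.0,-0.0,-0.0],[0.0,-0.0,-0.0]]
O [[-0.0,-0.0,0.72],[-0.0,-0.0,0.73],[-0.0,-0.0,0.72],[-0.0,-0.0,0.73]] 
R [[0.0,-0.0,-0.0],[0.0,-0.0,-0.0],[0.0,-0.0,-0.0],[0.0,-0.01,-0.0]]
max 0.73
```

>>> drive_tool(
  offset=[
    [-0.31,0.65,0.54],
    [-0.25,0.67,0.54],
    [-0.18,0.69,0.54],
    [-0.12,0.7,0.54],
    [-0.06,0.71,0.54],
    [0.01,0.71,0.54],
    [0.07,0.71,0.54],
    [0.14,0.7,0.54],
    [0.2,0.69,0.54],
    [0.26,0.66,0.54],
    [0,0,0],
  ],
  rot=[
    [0,0,0.65],
    [0,0,0.65],
    [0,0,0.65],
    [0,0,0.65],
    [0,0,0.65],
    [0,0,0.65],
    [0,0,0.65],
    [0,0,0.65],
    [0,0,0.65],
    [0,0,0.65],
    [0,0,0],
  ],
)

```text
clock: 11.35
tcp_pos: [0.5849, -0.3006, 0.3035]
tcp_rot: [0.987, 0.163, -0.001, -0.0]
ft_force: [-1.3, -0.1, -0.8]
gripper_width: 0.938
grip_force: 0.0
```

```bash
python3 - <<'E'
from h import *
o=telemetry.get_obs(); print(o['clock'],o['joint_pos'])
d=shot('wrist','w5.png')
g=np.array([.584,-.302,.020]); rows([(*pose(g,-71.3),6)])
E
```

```text
11.35 [-0.10727989  0.81530382  0.81177291  1.62413887 -0.6744701   1.00599272
 -0.31986371]
O [[-0.0,0.01,0.72],[-0.0,0.01,0.72],[-0.01,0.01,0.72],[-0.0,0.01,0.72],[-0.01,0.0,0.72],[-0.0,0.01,0.71]] 
R [[-0.0,0.0,0.0],[-0.0,0.0,0.0],[-0.0,0.0,0.0],[-0.0,0.0,0.0],[-0.0,0.0,0.0],[-0.01,0.01,0.01]]
max 0.72
```

View pics/w5.png

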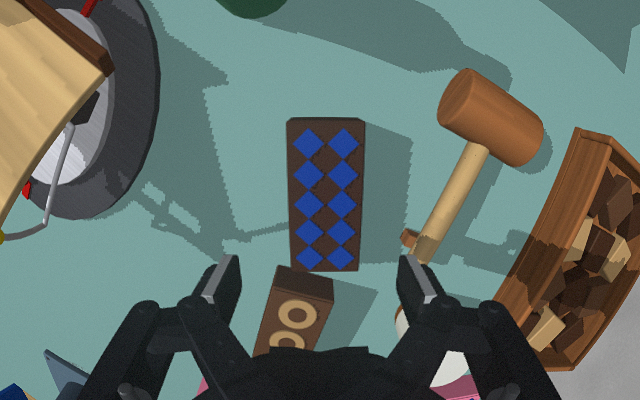

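Wrist view: the dark blue-lattice block (u 288–365, v 118–270) is centred between the open fingers and square to them; the mallet handle (405,240) is clear.

>>> drive_tool(
  offset=[
    [0,0,0.72],
    [0,0,0.72],
    [0,0,0.72],
    [0,0,0.72],
    [0,0,0.72],
    [0,0,0.7],
    [0,0,0],
  ],
  rot=[
    [0,0,0],
    [0,0,0],
    [0,0,0],
    [0,0,0],
    [0,0,0],
    [0,0,0],
    [0,0,0],
  ],
)

```text
clock: 12.28
tcp_pos: [0.5833, -0.3011, 0.1743]
tcp_rot: [0.987, 0.162, -0.001, -0.001]
ft_force: [0.3, 1.0, 0.2]
gripper_width: 0.937
grip_force: 0.0
```

>>> drive_tool(
  offset=[
    [0,0,0],
    [0,0,0],
    [0,0,0],
    [0,0,0],
    [0,0,0],
  ],
  rot=[
    [0,0,0],
    [0,0,0],
    [0,0,0],
    [0,0,0],
    [0,0,0],
  ],
  jaw=40,
  squeeze=40,
)

```text
clock: 12.9
tcp_pos: [0.5845, -0.3024, 0.1778]
tcp_rot: [0.987, 0.161, 0.001, 0.001]
ft_force: [0.2, -1.2, 6.5]
gripper_width: 0.699
grip_force: 45.1
```

>>> drive_tool(
  offset=[
    [0,0,-0.5],
    [0,0,-1],
    [0,0,-1],
    [0,0,-1],
    [0,0,-1],
    [0,0,-1],
    [0,0,-1],
    [0,0,-0.5],
  ],
  rot=[
    [0,0,0],
    [0,0,0],
    [0,0,0],
    [0,0,0],
    [0,0,0],
    [0,0,0],
    [0,0,0],
    [0,0,0],
  ],
)

```text
clock: 13.9
tcp_pos: [0.5839, -0.3013, 0.3881]
tcp_rot: [0.987, 0.162, 0.001, -0.0]
ft_force: [0.1, -1.4, -2.2]
gripper_width: 0.694
grip_force: 44.2
```

```bash
cat >> h.py <<'E'
_a=np.radians(19.4); XB=np.array([-np.cos(_a),np.sin(_a),0]); YB=np.array([-np.sin(_a),-np.cos(_a),0])
HG=np.array([.597,.0115,.075])-.03*XB
def bp(x,y,z,t=.6):
    """TCP pose for TCP at board_foot coords x,y,z"""
    x-=.05; z+=.012; xb=XB*np.cos(t)+np.array([0,0,np.sin(t)]); zb=np.cross(xb,YB)
    return HG+x*xb+y*YB+z*zb, R.from_matrix(np.c_[-xb,YB,-zb])
def inboard(p,r,t=.6):
    p0,r0=bp(0,0,0,t); d=p-p0; return np.round(np.r_[-r0.as_matrix()[:,0]@d,r0.as_matrix()[:,1]@d,-r0.as_matrix()[:,2]@d],4), np.round((r0.inv()*r).as_rotvec(),3)
E
python3 - <<'E'
from h import *
p,r=bp(.085,0,.178+.06); print(p)
p1,r1=pose(p,-109.4,off=0); p1=p1+[-.03,0,0]; p1[2]=.42
rows([(p1,r1,13),(p,r,9)])
E
```

```text
[ 0.73119594 -0.03575785  0.30109639]
O [[0.5,-0.55,-0.08],[0.47,-0.57,-0.08],[0.44,-0.6,-0.08],[0.41,-0.62,-0.08],[0.38,-0.64,-0.08],[0.35,-0.66,-0.08],[0.31,-0.68,-0.08],[0.28,-0.69,-0.08],[0.24,-0.7,-0.08],[0.21,-0.72,-0.08],[0.17,-0.72,-0.09],[0.14,-0.74,-0.08]] 
R [[-0.0,-0.0,0.37],[-0.0,-0.0,0.37],[-0.0,-0.0,0.36],[-0.0,-0.0,0.37],[-0.0,-0.0,0.36],[-0.0,-0.0,0.37],[-0.0,-0.0,0.36],[-0.0,-0.0,0.37],[-0.0,-0.0,0.36],[-0.0,-0.0,0.37],[-0.0,-0.0,0.36],[-0.0,-0.0,0.37]]
O [[0.1,-0.74,-0.09],[0.1,-0.04,0.44],[0.13,-0.04,0.43],[0.16,-0.04,0.42],[0.19,-0.03,0.41],[0.22,-0.04,0.4],[0.25,-0.03,0.38],[0.27,-0.04,0.37],[0.29,-0.03,0.35],[0.32,-0.04,0.32]] 
R [[-0.0,-0.01,0.36],[-0.0,-0.48,0.0],[-0.0,-0.48,0.0],[-0.0,-0.48,0.0],[-0.0,-0.48,0.0],[-0.0,-0.47,0.0],[-0.0,-0.48,0.0],[-0.0,-0.47,0.0],[-0.0,-0.48,0.0],[-0.0,-0.47,0.0]]
max 0.74
```

>>> drive_tool(
  offset=[
    [0.5,-0.55,-0.08],
    [0.47,-0.57,-0.08],
    [0.44,-0.6,-0.08],
    [0.41,-0.62,-0.08],
    [0.38,-0.64,-0.08],
    [0.35,-0.66,-0.08],
    [0.31,-0.68,-0.08],
    [0.28,-0.69,-0.08],
    [0.24,-0.7,-0.08],
    [0.21,-0.72,-0.08],
    [0.17,-0.72,-0.08],
    [0.14,-0.74,-0.08],
  ],
  rot=[
    [0,0,0.37],
    [0,0,0.37],
    [0,0,0.36],
    [0,0,0.37],
    [0,0,0.36],
    [0,0,0.37],
    [0,0,0.36],
    [0,0,0.37],
    [0,0,0.36],
    [0,0,0.37],
    [0,0,0.36],
    [0,0,0.37],
  ],
)

```text
clock: 15.4
tcp_pos: [0.6922, -0.0552, 0.4145]
tcp_rot: [0.99, -0.144, -0.001, -0.0]
ft_force: [-0.3, -0.5, -2.7]
gripper_width: 0.698
grip_force: 44.2
```

>>> drive_tool(
  offset=[
    [0.1,-0.74,-0.08],
    [0.1,-0.04,0.44],
    [0.13,-0.04,0.43],
    [0.16,-0.04,0.42],
    [0.19,-0.03,0.41],
    [0.22,-0.04,0.4],
    [0.25,-0.03,0.38],
    [0.27,-0.04,0.37],
    [0.29,-0.03,0.35],
    [0.32,-0.04,0.32],
    [0,0,0],
  ],
  rot=[
    [0,0,0.36],
    [0,-0.48,0],
    [0,-0.48,0],
    [0,-0.48,0],
    [0,-0.48,0],
    [0,-0.47,0],
    [0,-0.48,0],
    [0,-0.47,0],
    [0,-0.48,0],
    [0,-0.47,0],
    [0,0,0],
  ],
)

```text
clock: 16.77
tcp_pos: [0.7312, -0.0361, 0.2962]
tcp_rot: [0.941, -0.161, -0.292, -0.05]
ft_force: [0.2, -0.7, -1.7]
gripper_width: 0.694
grip_force: 44.1
```

```bash
python3 - <<'E'
from h import *
o=telemetry.get_obs(); print(o['clock'],o['joint_pos'],o['ft_force'],inboard(*now()))
s=shot('scene'); w=shot('wrist')
a=cv2.resize(s['pixels'][140:265,270:400],(416,400),interpolation=cv2.INTER_CUBIC); b=cv2.resize(w['pixels'],(384,240))
c=np.zeros((400,800,3),np.uint8); c[:,:416]=a; c[:240,416:]=b; cv2.imwrite('pics/c6.png',c)
E
```

```text
16.775 [-0.33778468  1.13109633  0.84831087  1.08398561 -0.74221441  1.83359351
 -1.47136969] [ 0.22743108 -0.73205512 -1.71766446] (array([0.0821, 0.0003, 0.2341]), array([-0.   , -0.002,  0.001]))
```

View pics/c6.png

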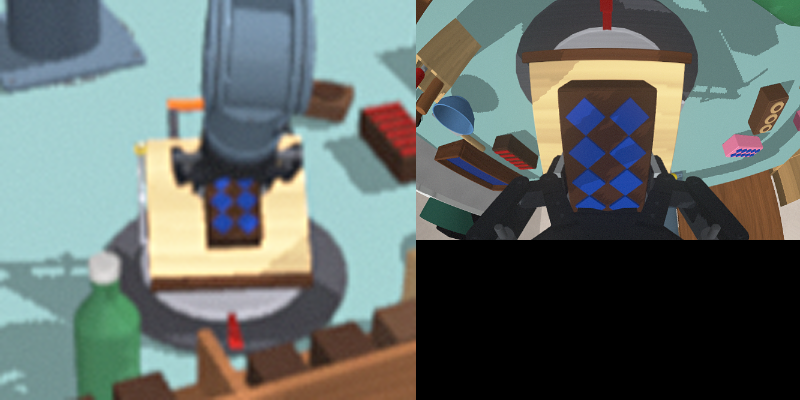

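The scene crop shows the block centred above the tilted board (crop (235,215)), length up the slope; wrist view agrees it is parallel to the board edges. Lower it.

>>> drive_tool(
  offset=[
    [0,0,0.4],
    [0,0,0.4],
    [0,0,0.3],
    [0,0,0.25],
    [0,0,0.1],
    [0,0,0],
    [0,0,0],
  ],
  rot=[
    [0,0,0],
    [0,0,0],
    [0,0,0],
    [0,0,0],
    [0,0,0],
    [0,0,0],
    [0,0,0],
  ],
)

```text
clock: 17.75
tcp_pos: [0.7086, -0.028, 0.263]
tcp_rot: [0.942, -0.161, -0.291, -0.05]
ft_force: [0.0, 0.4, -2.2]
gripper_width: 0.693
grip_force: 44.2
```

>>> drive_tool(
  offset=[
    [0,0,0.06],
    [0,0,0.06],
    [0,0,0],
  ],
  rot=[
    [0,0,0],
    [0,0,0],
    [0,0,0],
  ],
)

```text
clock: 18.12
tcp_pos: [0.7064, -0.0271, 0.2595]
tcp_rot: [0.942, -0.161, -0.291, -0.05]
ft_force: [0.4, -0.1, -2.4]
gripper_width: 0.703
grip_force: 44.2
```

```bash
python3 - <<'E'
from h import *
o=telemetry.get_obs(); print(o['clock'],o['joint_pos'],o['ft_force'],inboard(*now()))
E
```

```text
18.125 [-0.38048123  1.13342191  0.84047481  1.19877302 -0.74949913  1.74325886
 -1.43649901] [ 0.36122967 -0.08551125 -2.36898408] (array([8.320e-02, 1.000e-04, 1.888e-01]), array([-0.   ,  0.001, -0.   ]))
```

>>> drive_tool(
  offset=[
    [0,0,0.06],
    [0,0,0.06],
    [0,0,0],
  ],
  rot=[
    [0,0,0],
    [0,0,0],
    [0,0,0],
  ],
)

```text
clock: 18.5
tcp_pos: [0.7045, -0.0264, 0.2565]
tcp_rot: [0.942, -0.161, -0.291, -0.05]
ft_force: [0.1, -0.8, -2.6]
gripper_width: 0.699
grip_force: 44.2
```

>>> drive_tool(
  offset=[
    [0,0,0.06],
    [0,0,0.04],
    [0,0,0],
  ],
  rot=[
    [0,0,0],
    [0,0,0],
    [0,0,0],
  ],
)

```text
clock: 18.88
tcp_pos: [0.7029, -0.0258, 0.2541]
tcp_rot: [0.942, -0.161, -0.291, -0.05]
ft_force: [-0.2, -0.2, -2.1]
gripper_width: 0.692
grip_force: 44.2
```

>>> drive_tool(
  offset=[
    [0,0,0.04],
    [0,0,0.02],
    [0,0,0],
  ],
  rot=[
    [0,0,0],
    [0,0,0],
    [0,0,0],
  ],
)

```text
clock: 19.25
tcp_pos: [0.702, -0.0256, 0.2527]
tcp_rot: [0.942, -0.161, -0.291, -0.05]
ft_force: [0.7, -0.9, -2.6]
gripper_width: 0.698
grip_force: 44.2
```

>>> drive_tool(
  offset=[
    [0,0,0.05],
    [0,0,0.03],
    [0,0,0],
  ],
  rot=[
    [0,0,0],
    [0,0,0],
    [0,0,0],
  ],
)

```text
clock: 19.62
tcp_pos: [0.7007, -0.0251, 0.2508]
tcp_rot: [0.942, -0.161, -0.291, -0.05]
ft_force: [0.2, 0.5, -2.8]
gripper_width: 0.696
grip_force: 44.3
```

>>> drive_tool(
  offset=[
    [0,0,0.04],
    [0,0,0.02],
    [0,0,0],
  ],
  rot=[
    [0,0,0],
    [0,0,0],
    [0,0,0],
  ],
)

```text
clock: 20.0
tcp_pos: [0.7002, -0.025, 0.2506]
tcp_rot: [0.942, -0.161, -0.29, -0.05]
ft_force: [2.0, -0.3, 6.0]
gripper_width: 0.7
grip_force: 45.1
```

>>> drive_tool(
  offset=[
    [0,0,0.04],
    [0,0,0.02],
    [0,0,0],
  ],
  rot=[
    [0,0,0],
    [0,0,0],
    [0,0,0],
  ],
)

```text
clock: 20.38
tcp_pos: [0.6997, -0.0249, 0.2504]
tcp_rot: [0.942, -0.161, -0.289, -0.05]
ft_force: [1.9, -0.8, 10.8]
gripper_width: 0.698
grip_force: 45.7
```

>>> drive_tool(
  offset=[
    [0,0,-0.08],
    [0.15,0,0],
    [0.15,0,0],
    [0.1,0,0],
    [0,0,0],
  ],
  rot=[
    [0,0,0],
    [0,0,0],
    [0,0,0],
    [0,0,0],
    [0,0,0],
  ],
)

```text
clock: 21.0
tcp_pos: [0.7099, -0.0284, 0.2437]
tcp_rot: [0.942, -0.161, -0.291, -0.05]
ft_force: [0.9, 0.0, 6.8]
gripper_width: 0.695
grip_force: 45.2
```

>>> drive_tool(
  offset=[
    [0.05,0,0],
    [0.05,0,0],
    [0,0,0],
  ],
  rot=[
    [0,0,0],
    [0,0,0],
    [0,0,0],
  ],
)

```text
clock: 21.38
tcp_pos: [0.7121, -0.0292, 0.2422]
tcp_rot: [0.942, -0.161, -0.291, -0.05]
ft_force: [0.6, -0.2, 7.3]
gripper_width: 0.697
grip_force: 45.2
```

```bash
python3 - <<'E'
from h import *
o=telemetry.get_obs(); print(o['clock'],o['joint_pos'],o['ft_force'],inboard(*now()))
E
```

```text
21.375 [-0.36837802  1.1613814   0.83198279  1.17908867 -0.76092453  1.73180509
 -1.43740302] [ 0.62951341 -0.2471289   7.27135074] (array([0.0684, 0.0002, 0.178 ]), array([ 0.   ,  0.001, -0.   ]))
```

>>> drive_tool(
  offset=[
    [0.04,0,0],
    [0.04,0,0],
    [0,0,0],
  ],
  rot=[
    [0,0,0],
    [0,0,0],
    [0,0,0],
  ],
)

```text
clock: 21.75
tcp_pos: [0.7133, -0.0297, 0.2416]
tcp_rot: [0.941, -0.161, -0.292, -0.05]
ft_force: [-4.0, 1.6, 12.9]
gripper_width: 0.698
grip_force: 45.5
```

>>> drive_tool(
  offset=[
    [0.04,0,0],
    [0.02,0,0],
    [0,0,0],
  ],
  rot=[
    [0,0,0],
    [0,0,0],
    [0,0,0],
  ],
)

```text
clock: 22.12
tcp_pos: [0.714, -0.0299, 0.2407]
tcp_rot: [0.941, -0.161, -0.294, -0.051]
ft_force: [-8.8, 3.6, 16.6]
gripper_width: 0.7
grip_force: 45.4
```

>>> drive_tool(
  offset=[
    [0.04,0,0],
    [0.02,0,0],
    [0,0,0],
  ],
  rot=[
    [0,0,0],
    [0,0,0],
    [0,0,0],
  ],
)

```text
clock: 22.5
tcp_pos: [0.7147, -0.0301, 0.2399]
tcp_rot: [0.94, -0.161, -0.296, -0.051]
ft_force: [-11.9, 4.3, 20.4]
gripper_width: 0.693
grip_force: 45.4
```

>>> drive_tool(
  offset=[
    [-0.06,0,0],
    [-0.04,0,0],
    [0,0,0],
  ],
  rot=[
    [0,0,0],
    [0,0,0],
    [0,0,0],
  ],
)

```text
clock: 22.88
tcp_pos: [0.7136, -0.0297, 0.2406]
tcp_rot: [0.941, -0.161, -0.292, -0.05]
ft_force: [-2.1, 0.5, 9.6]
gripper_width: 0.695
grip_force: 45.2
```

>>> drive_tool(
  offset=[
    [0,0,0],
    [0,0,0],
    [0,0,0],
    [0,0,0],
  ],
  rot=[
    [0,0,0],
    [0,0,0],
    [0,0,0],
    [0,0,0],
  ],
  jaw=80,
)

```text
clock: 23.38
tcp_pos: [0.7141, -0.0299, 0.2394]
tcp_rot: [0.942, -0.161, -0.291, -0.05]
ft_force: [-0.4, -0.1, 0.2]
gripper_width: 0.933
grip_force: 0.0
```

>>> drive_tool(
  offset=[
    [0,0,-0.3],
    [0,0,-0.6],
    [0,0,-1],
    [0,0,-1],
    [0,0,-1],
    [0,0,-1],
    [0,0,-1],
    [0,0,0],
  ],
  rot=[
    [0,0,0],
    [0,0,0],
    [0,0,0],
    [0,0,0],
    [0,0,0],
    [0,0,0],
    [0,0,0],
    [0,0,0],
  ],
)

```text
clock: 24.38
tcp_pos: [0.7811, -0.0553, 0.3484]
tcp_rot: [0.939, -0.158, -0.3, -0.053]
ft_force: [0.1, 0.0, 0.2]
gripper_width: 0.934
grip_force: 0.0
```

```bash
python3 - <<'E'
from h import *
o=telemetry.get_obs(); print(o['clock'],o['joint_pos'],o['ft_force'],inboard(*now()))
s=shot('scene','s7.png'); w=shot('wrist','w7.png')
a=cv2.resize(s['pixels'][140:265,270:400],(416,400),interpolation=cv2.INTER_CUBIC); b=cv2.resize(w['pixels'][:400,120:520],(384,384))
c=np.zeros((400,800,3),np.uint8); c[:,:416]=a; c[:384,416:]=b; cv2.imwrite('pics/c7.png',c)
E
```

```text
24.375 [ 0.04278689  1.06469191  0.01460898  0.76156344 -0.18817311  1.90921908
 -1.85841643] [0.13320939 0.00927955 0.23037536] (array([0.0675, 0.0019, 0.3073]), array([ 0.001, -0.018, -0.006]))
```

View pics/c7.png

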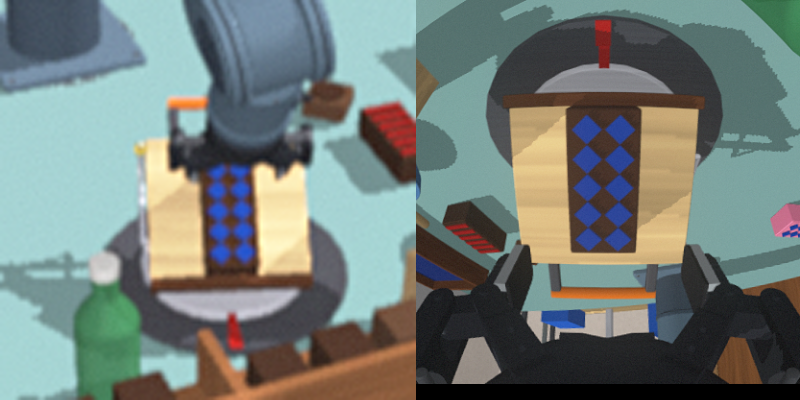

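The block lies flat, centred (wrist crop (603,180)), lower end against the ledge, with pointer and mark in line. Straighten the tool (joint 6 is near its limit), back off and re-measure.

>>> drive_tool(
  offset=[
    [0,0,0],
    [0,0,-0.3],
    [0,0,-0.5],
    [0,0,-0.6],
    [0,0,-0.6],
    [0,0,-0.6],
    [0,0,-0.6],
    [0,0,-0.6],
    [0,-0.5,0],
    [0,-0.8,0],
    [0,-0.8,0],
    [0,-0.8,0],
  ],
  rot=[
    [0,0.5,0],
    [0,0.5,0],
    [0,0.5,0],
    [0,0.5,0],
    [0,0.5,0],
    [0,0.5,0],
    [0,0.5,0],
    [0,0.5,0],
    [0,0,0],
    [0,0,0],
    [0,0,0],
    [0,0,0],
  ],
)

```text
clock: 25.98
tcp_pos: [0.8434, 0.0187, 0.4507]
tcp_rot: [0.986, -0.166, -0.033, -0.003]
ft_force: [-0.2, -0.5, 1.3]
gripper_width: 0.94
grip_force: 0.0
```

>>> drive_tool(
  offset=[
    [0,-0.8,0],
    [0,-0.8,0],
    [0,-0.8,0],
    [0,-0.8,0],
    [0,-0.8,0],
    [0,0,0],
    [0,0,0],
  ],
  rot=[
    [0,0,0],
    [0,0,0],
    [0,0,0],
    [0,0,0],
    [0,0,0],
    [0,0,0],
    [0,0,0],
  ],
)

```text
clock: 26.85
tcp_pos: [0.8824, 0.1292, 0.4511]
tcp_rot: [0.986, -0.166, -0.031, -0.002]
ft_force: [-0.5, 0.2, -0.2]
gripper_width: 0.936
grip_force: 0.0
```

```bash
python3 m.py 8; python3 - <<'E'
import cv2,numpy as np
s=cv2.imread('pics/scene8.png'); t=cv2.imread('pics/top8.png')
cv2.imwrite('pics/c8.png',np.hstack([cv2.resize(s[150:260,290:390],(400,440),interpolation=2),cv2.resize(t[125:225,255:345],(396,440),interpolation=2)]))
E
```

```text
top [(array([299., 200.]), np.int32(43))]
  red [311.9 141.5] 27 [ 0.717 -0.03   0.012]
scene [(array([339.2, 171.7]), np.int32(56))]
  red [342.6 244. ] 31 [ 0.709 -0.026  0.012]
handle [0.49426645 0.02823338 0.17618408] tilt 0.6232817447031409 swivel deg 9.25117292827502
26.95 [0.88233981 0.12804007 0.45257901]
```

View pics/c8.png

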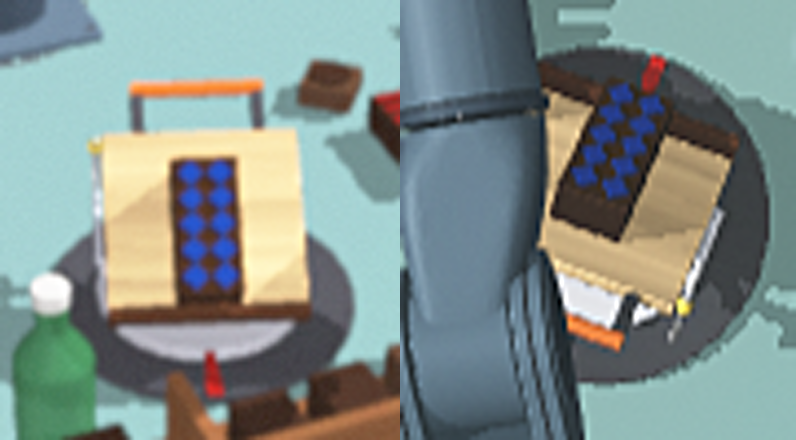

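The block sits in the middle, against the ledge. The tilt is unchanged (bar at scene row 171.7, 172.2 before), the pointers line up with the marks and the arm is clear.

```bash
python3 -c "
from cell import manip; print(manip.sign_off())"
```

```text
the job is handed in; nothing more can be done
None
```

The job is handed in (verdict not shown): the board is swivelled to the red marks and tilted to about 0.6 rad (34°, estimates 0.56–0.61), and the blue block lies flat and centred against the ledge with the arm clear.

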